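Prop open the dust box guard and take out the model

ROBOT

A 6-joint arm with a two-finger parallel gripper is mounted at the origin on a cart in front of the work surface, level with it; the furniture and walls round the work are solid. World frame = base frame: x ahead of the robot, y to its left, z up, the work surface at z = 0. Lengths are in mm, angles in degrees, forces in N, time in s.
With the tool pointing down it reaches from about 325 to 925 mm from the base axis. Payload 3.1 kg.
Tool frame: the origin (TCP) lies at the very end of the fingers, on their centre line; the grasp point (between the pads) lies grasp_offset behind it (grasp_offset is the distance from the TCP to the grasp point, in mm); z points along the fingers, x is the direction in which the jaws open and shut, and the axes are right-handed (so a half turn about z gives the same grasp; the last joint's range is limited). The gripper opens to 85 mm and grips with 20 to 120 N. Pads are 22 mm wide; open, the fingers measure 114 mm over their backs; the gripper's body (76 mm by 85 mm) begins 54 mm behind the grasp point. The pads swing forward as they close: fully open they stand 13 mm farther back than shut.
Start: joints at [-70.657, 12.427, 92.441, -0, 75.132, -6.429], TCP at [271.763, -562.836, 194.3] pointing down, gripper open.
Joint ranges: [-157.48, 157.48], [-44.54, 120.13], [17.64, 146.25], [-64.5, 244.5], [7.68, 150.69], [-147.95, 147.95]. Speed limits (degrees/s): [159.86, 159.86, 180, 180, 180, 180].

INTERFACE

Orientations are given as [roll, pitch, yaw] about the fixed x, y, z axes, in that order (R = Rz(yaw) Ry(pitch) Rx(roll)).
In Python, from station import * gives the robot as it stands. Calls block until the motion is done:
- goto(position, orientation): joint-space move of the TCP to a pose.
- move_l(position, attitude=None, speed=150): straight line of the TCP; attitude=None keeps the orientation; speed is the mean speed in mm/s.
- move_j(angles): joint-space move.
- grip(opening, squeeze=None): finger opening in mm; squeeze is the grip in N (None keeps the last); returns when the fingers have stopped.
- wait(seconds).
- solve_ik(position, orientation): joint angles nearest the present ones, or None.
- get_obs(): the state.
- get_image(name): name is "scene" or "side" or "wrist"; returns the picture (480x640x3 uint8, red, green, blue); there is no depth.
- get_calibration(name): a dict with "fx", "fy", "cx", "cy" (pixels), "R" (3x3) and "t" (3): a world point X has camera coordinates R X + t; the wrist camera has in their place "mount" (4x4, takes a point from camera to tool coordinates, whose origin is the TCP and whose axes are the tool frame's). Camera axes: x right, y down, z forward; pixel columns grow to the right and rows downward; lengths in mm; the calibration is good to about 2 mm. The wrist camera is an equidistant fisheye: a pixel r from the principal point sees the ray r / f radians off the axis. A picture is of the moment at which its call begins: read the wrist's pose just before it. get_calibration takes no time and is no camera call.
A pose or a line that the arm cannot do raises Unreachable and nothing moves.
- sign_off(): hands the job in, once; it reports no verdict.
Trained networks look in the newest picture that a camera, given by its name, has taken for a name from the list of things; names that differ only in an ending like _2 or _b are one class to them, and where a whole thing is asked for, a point or a joint stands for the part that bears it (a point fixed in the world has none). Each returns a list of dicts, best first, with "score" (0 to 1); they miss things now and then, are a little off and sometimes report something else, mostly with a low value. They report only what shows in the picture. A call takes as long as a camera call.
- spot_in(name, camera): "extent" ([centre column, centre row, width, height] in pixels, round what is visible of it).
- regions_of(name, camera): "region" (480x640 bool, what is visible of it) and "extent" ([centre column, centre row, width, height] in pixels, round what is visible of it).
The state is a dict: "t": time; "joint_pos": joint angles; "qvel": joint speeds; "effort": joint torques, N m; "tcp_pos": TCP position; "ee_rot": TCP orientation; "wrist_force": force on the tool from outside, world axes, zero at the start; "moment": the same for the moment, N m; "grip_width": finger opening in mm.
Only numpy, scipy, OpenCV 4.12 (cv2) and the standard library are available. Lean on these libraries where they do the work, as an engineer would, in place of code of your own. Each camera call takes 0.05 s, during which the arm holds its last target.

TASK

Swing the clear guard of the dust box up well past upright by its bar handle and let go, then, before it sinks back, swing the red-knobbed stay on the near side of the box up to its stop, so that the guard comes to rest on the stay. Only then lift out the white plaster model and set it down gently, flat and teeth up, well inside the blue case pan. Leave the guard propped open, and do not disturb the wax block or the bur stand.

Things in the scene. Friction and masses are not known exactly. Their poses are not given: they have to be found in the camera images.
- dust_box: Fixed white open-topped metal box, 140 mm (x) by 220 mm (y), walls 5 mm thick and 62 mm high, inner floor 6 mm above the worktop, turned up to 0.2 rad. Origin: centre of its underside, z up. A clear guard is hinged on its left (+y) rim; a prop stay pivots on its near (-x) wall. A 40 mm dust port juts 22 mm from the +y wall.
- guard_hinge (a point): Middle of the guard's hinge line, with the box's axes: the hinge line runs along x, y points to the hinge side. From the box's origin: 105 mm in +y, 66 mm up. The guard is a clear panel in a grey frame, 138 mm wide, 215 mm from hinge to edge, 7 mm thick, 0.22 kg.
- guard_bar (a point): Middle of the guard's handle: a round steel bar 10 mm thick, 84 mm long, parallel to the hinge line and 255 mm from it in the plane of the guard, with a free gap of 36 mm between bar and guard. With the guard shut the bar is 66 mm above the worktop, on the right (-y) of the box; upright, 320 mm.
- guard (a joint): Guard angle (rad): 0 shut (level), 1.57 upright, stop 1.95 (leaning left). Spring-closed, damped (5 N m s/rad: 8 N at the bar for 0.35 rad/s): let go at the stop, it sinks to 1.7 rad in some 12 s and to 1.57 in 16 s. There a 12 mm ear on its near side, 80 mm from the hinge, lands on the stay's pad if the stay is up. The stay swings up freely only with the guard above 1.7.
- stay_pivot (a point): Pivot of the prop stay. From the box's origin: 80 mm in -x, 45 mm in -y, 50 mm up. The stay turns about the box's x axis. It is an 8 mm square steel bar with a black rubber pad on its end, 171 mm from the pivot; folded, it lies level along the near wall and points to the hinge side (+y).
- stay_knob (a point): Grip point on the stay's red knob: a round pin 12 mm thick, 69 mm long, parallel to the box's x axis, sticking out towards the robot from the stay 100 mm from the pivot; this point is on the pin's axis, 46 mm out from the stay. Folded, it is about 50 mm above the worktop; at the stop about 106 mm.
- stay (a joint): Angle of the stay (rad): 0 folded (level), grows as the far end swings up, stop at 0.598, where it belongs when propping. Friction (0.09 N m) keeps it wherever it is left; about 2 N at the knob moves it.
- white_model: White (cream) plaster dental arch, 64 mm (x) by 66 mm (y) by 25 mm high, 75 g, on the box's inner floor, teeth up. Origin: centre of its underside, z up. Round front at +x, leg ends at -x. Its outer sides, y = +-33 mm, are straight from x = -32 to +14 mm and 17 mm high: grip across y at about x = -9 mm. In the box its axes lie roughly along the box's.
- white_model_mid (a point): Centre of the white plaster model, 12.5 mm above its underside, with the model's axes.
- blue_pan: Blue case pan: shallow tray fixed to the worktop, 170 mm (x) by 150 mm (y), 22 mm high, walls and floor 4 mm thick, empty at first. Origin: centre of its underside. It stands to the left or to the right of the dust box.
- orange_pan: Orange case pan, of the same size as the blue one, also fixed, on the other side of the box; not the one to use. Origin: centre of its underside.
- pink_model: Pink plaster arch model, same size as the white one, standing in the orange pan. Origin: centre of its underside.
- bur_stand: Loose small grey block with upright burs, 34 x 62 x 56 mm, at the back right of the dust box; leave alone. Origin: centre of its underside.
- wax: Loose ivory wax block, 31 x 45 x 25 mm, at the back left of the dust box; leave alone. Origin: centre of its underside.

How it is judged (in metres and radians):
On the way:
1. the guard rests still on the stay, which is up at its stop, with the model still in the box (value of joint guard between 1.47 and 1.65 rad and value of joint stay above 0.55 rad and velocity of joint guard between -0.01 and 0.01 rad/s and distance of white_model_mid from where it was at the start of the episode below 0.02 m), for 0.3 s.
At the end, for the whole second after the job is handed in: The guard stands still on its stay (guard angle 1.47 to 1.65 rad, stay above 0.55 rad); the white model lies at rest, teeth up and flat (within 0.12 rad) on the floor of the blue pan, its centre within 60 mm (pan x) and 50 mm (pan y) of the pan's centre (value of joint guard between 1.47 and 1.65 rad and value of joint stay above 0.55 rad and velocity of joint guard between -0.01 and 0.01 rad/s and x of white_model_mid in the frame of blue_pan between -0.06 and 0.06 m and y of white_model_mid in the frame of blue_pan between -0.05 and 0.05 m and z of white_model_mid in the frame of blue_pan between 0.01 and 0.023 m and angle between white_model_mid's own z axis and vertical below 0.12 rad and linear speed of white_model below 0.02 m/s); the robot touches nothing.
It fails at once if the white model is moved (over 30 mm) while the guard is not open on its stay (distance of white_model_mid from where it was at the start of the episode above 0.03 m and (value of joint guard below 1.35 rad or value of joint stay below 0.5 rad)).
It fails at once if the white model is dropped or thrown (over 0.5 m/s with no finger on it) (contact force between the fingers and white_model below 0.01 N and linear speed of white_model above 0.5 m/s).
It fails at once if the wax block or the bur stand is shifted by more than 30 mm (distance of any of wax, bur_stand from where it was at the start of the episode above 0.03 m).
It also fails if it takes over 72 s, if anything falls off the work surface, if the arm or the gripper's body presses on something with over 40 N, if the wrist force passes 120 N, or if a joint passes its speed limit or range.

## Working session

There is one attempt and no reset: what is moved stays moved. The work goes in short steps, each a Python script; the robot and the scene stay as the last script left them, time stands still between calls to the robot, and variables do not carry over. Pictures are saved under pics/ and viewed, and the job is handed in when it is done.

```bash
ls -la; mkdir -p pics; python3 - <<'E'
from station import *
import cv2, numpy as np
o=get_obs(); print({k:np.round(v,3).tolist() for k,v in o.items()})
for n in ("scene","side","wrist"):
    im=get_image(n); cv2.imwrite(f"pics/{n}0.png",im[:,:,::-1])
    print(n,{k:np.round(v,3).tolist() for k,v in get_calibration(n).items()})
import station; print([x for x in dir(station) if not x.startswith('__')])
E
```

```text
total 12
drwxr-xr-x  3 agent agent 4096 Dec  7 01:48 .
drwxr-xr-x 23 root  root  4096 Dec  7 01:48 ..
drwxr-xr-x  2 agent agent 4096 Dec  7 01:48 pics
{'t': 0.0, 'joint_pos': [-70.658, 12.477, 92.53, 0.0, 75.13, -6.429], 'qvel': [-0.064, -0.03, 0.035, 0.084, 0.012, 0.008], 'effort': [-0.001, -39.685, -30.385, -0.0, 0.01, 0.0], 'tcp_pos': [271.448, -561.977, 192.959], 'ee_rot': [-179.985, 0.135, -64.229], 'wrist_force': [0.292, 0.793, -0.316], 'moment': [0.023, -0.02, 0.025], 'grip_width': 85.917}
scene {'fx': 482.608, 'fy': 482.608, 'cx': 323.122, 'cy': 241.689, 'R': [[-0.896, -0.444, -0.018], [-0.235, 0.509, -0.828], [0.377, -0.737, -0.561]], 't': [515.736, 159.763, 874.876]}
side {'fx': 496.276, 'fy': 496.276, 'cx': 323.578, 'cy': 237.069, 'R': [[-0.866, -0.499, -0.006], [-0.307, 0.541, -0.783], [0.394, -0.677, -0.622]], 't': [495.719, 205.271, 988.205]}
wrist {'fx': 371.648, 'fy': 371.648, 'cx': 317.191, 'cy': 245.397, 'mount': [[1.0, -0.0, -0.001, 0.945], [0.0, 0.958, 0.288, -72.314], [0.001, -0.288, 0.958, -180.133], [0.0, 0.0, 0.0, 1.0]]}
['Unreachable', 'get_calibration', 'get_image', 'get_obs', 'goto', 'grasp_offset', 'grip', 'move_j', 'move_l', 'regions_of', 'sign_off', 'solve_ik', 'spot_in', 'wait']
```

View pics/scene0.png

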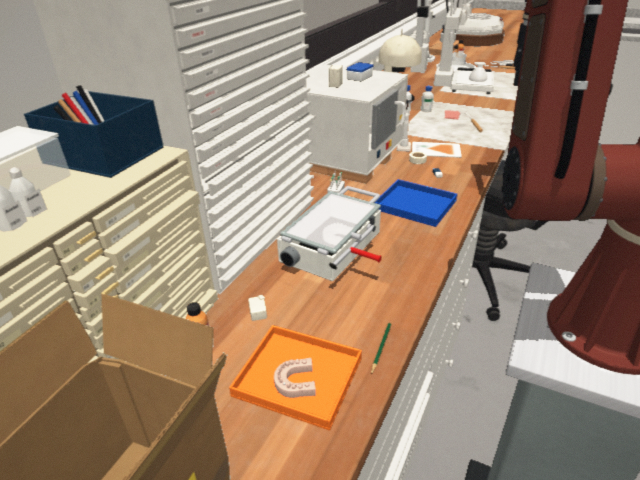

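View pics/side0.png

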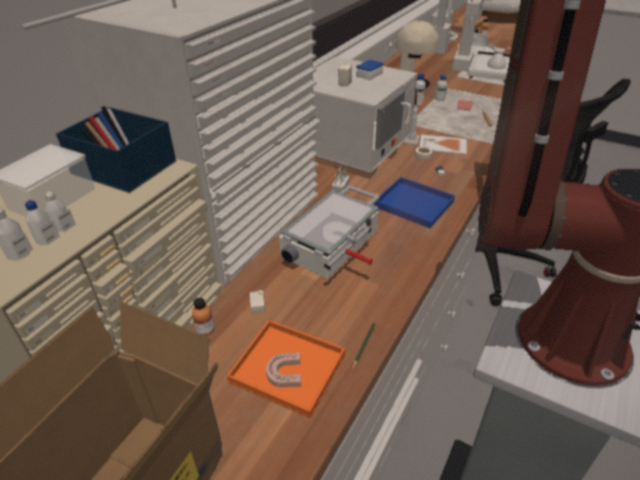

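View pics/wrist0.png

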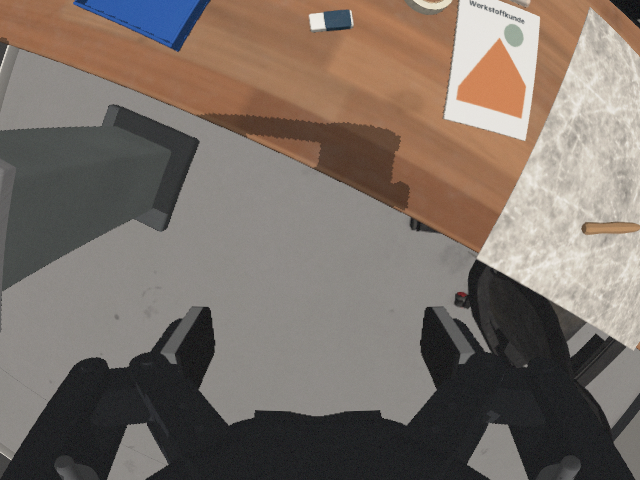

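```bash
cat > h.py <<'E'
from station import *
import numpy as np, cv2
from scipy.spatial.transform import Rotation as Rn
def Rm(rpy): return Rn.from_euler('xyz',rpy,degrees=True).as_matrix()
def rpy(R): return Rn.from_matrix(R).as_euler('xyz',degrees=True)
def ray(cam,uv,pose=None):
    c=get_calibration(cam)
    u=(uv[0]-c['cx'])/c['fx']; v=(uv[1]-c['cy'])/c['fy']
    if cam!='wrist':
        R=np.array(c['R']);t=np.array(c['t']); d=R.T@np.array([u,v,1.]); return -R.T@t,d/np.linalg.norm(d)
    r=np.hypot(u,v); s=np.sin(r)/r if r>1e-9 else 1.
    d=np.array([u*s,v*s,np.cos(r)]); M=np.array(c['mount']); p,Rt=pose
    return p+Rt@M[:3,3], Rt@(M[:3,:3]@d)
def onz(cam,uv,z,pose=None):
    o,d=ray(cam,uv,pose); return o+d*(z-o[2])/d[2]
def proj(cam,X,pose=None):
    c=get_calibration(cam);X=np.asarray(X,float)
    if cam!='wrist':
        q=np.array(c['R'])@X+np.array(c['t']); return np.array([c['fx']*q[0]/q[2]+c['cx'],c['fy']*q[1]/q[2]+c['cy']])
    M=np.array(c['mount']); p,Rt=pose
    q=M[:3,:3].T@(Rt.T@(X-p)-M[:3,3]); n=np.hypot(q[0],q[1]); th=np.arctan2(n,q[2])
    return np.array([c['fx']*th*q[0]/n+c['cx'],c['fy']*th*q[1]/n+c['cy']])
def tri(rays):
    A=np.zeros((3,3));b=np.zeros(3)
    for o,d in rays:
        P=np.eye(3)-np.outer(d,d);A+=P;b+=P@o
    X=np.linalg.solve(A,b); return X,[float(np.linalg.norm((np.eye(3)-np.outer(d,d))@(X-o))) for o,d in rays]
def pose():
    o=get_obs(); return np.array(o['tcp_pos']),Rm(o['ee_rot'])
E
python3 - <<'E'
from h import *
print(grasp_offset)
for cam in("scene","side"): print(cam, ray(cam,(320,240))[0])
for n,z in(("dust_box",40),("guard_bar",66),("stay_knob",50),("white_model",18),("blue_pan",10),("orange_pan",10),("bur_stand",28),("wax",12)):
    for cam in("scene","side"):
        get_image(cam) if n=="dust_box" else 0
        for d in spot_in(n,cam)[:2]: e=d['extent'];print(n,cam,round(d['score'],2),np.round(e),onz(cam,e[:2],z).round(0))
print(get_obs()['t'])
E
```

```text
18.700000000000003
scene [170.2827897  792.45566075 632.40353317]
side [103.2756371  805.01518397 778.27227737]
dust_box scene 0.67 [329. 232. 105.  91.] [573. -25.  40.]
dust_box scene 0.62 [296. 375. 129. 104.] [442. 364.  40.]
dust_box side 0.76 [327. 233.  94.  86.] [572. -16.  40.]
dust_box side 0.62 [346. 250.  50.  43.] [501.  17.  40.]
guard_bar scene 0.77 [331. 220. 102.  68.] [574. -36.  66.]
guard_bar side 0.63 [331. 222.  95.  69.] [569. -29.  66.]
stay_knob scene 0.58 [356. 246.  51.  44.] [490.  12.  50.]
stay_knob side 0.78 [348. 247.  48.  39.] [498.  18.  50.]
stay_knob side 0.55 [258. 302.  15.  26.] [574. 263.  50.]
blue_pan scene 0.66 [417. 204.  81.  50.] [ 447. -285.   10.]
blue_pan scene 0.35 [359. 247.  51.  44.] [506. -41.  10.]
blue_pan side 0.77 [415. 203.  80.  53.] [ 447. -281.   10.]
orange_pan scene 0.89 [297. 376. 132. 104.] [453. 343.  10.]
orange_pan scene 0.26 [357. 247.  50.  40.] [509. -38.  10.]
orange_pan side 0.97 [287. 367. 114.  97.] [454. 343.  10.]
orange_pan side 0.2 [416. 205.  81.  52.] [ 442. -275.   10.]
bur_stand scene 0.8 [338. 184.  14.  17.] [ 664. -269.   28.]
bur_stand side 0.59 [341. 182.  18.  20.] [ 661. -254.   28.]
bur_stand side 0.41 [331. 223.  94.  69.] [589. -68.  28.]
wax scene 0.58 [259. 309.  15.  28.] [596. 234.  12.]
wax side 0.71 [258. 303.  15.  25.] [598. 235.  12.]
1.05
```

```bash
python3 - <<'E'
from h import *
import json
for i,(p,o) in enumerate([((470,-130,330),(180,0,90)),((470,60,330),(180,0,90))]):
    t0=get_obs()['t']; goto(p,o); ps=pose(); im=get_image("wrist"); cv2.imwrite(f"pics/w{i+1}.png",im[:,:,::-1])
    ob=get_obs(); json.dump({'p':ob['tcp_pos'].tolist() if hasattr(ob['tcp_pos'],'tolist') else list(ob['tcp_pos']),'r':list(map(float,ob['ee_rot']))},open(f"pics/w{i+1}.json","w"))
    print(ob['t']-t0,ob['tcp_pos'],ob['ee_rot'])
    for n,z in(("dust_box",62),("guard_bar",66),("stay_knob",50),("white_model",18),("blue_pan",10),("bur_stand",28)):
        for d in spot_in(n,"wrist")[:2]: e=d['extent'];print(n,round(d['score'],2),np.round(e),onz("wrist",e[:2],z,ps).round(0))
E
```

```text
1.8499999999999999 [ 469.83614047 -130.5898815   329.65692777] [-1.79964081e+02  9.88450174e-05  8.99214082e+01]
dust_box 0.77 [386. 246. 222. 156.] [532. -44.  62.]
guard_bar 0.55 [375. 267. 204. 110.] [559. -57.  66.]
stay_knob 0.88 [432. 199. 136.  65.] [472.  17.  50.]
stay_knob 0.19 [374. 269. 201. 111.] [567. -57.  50.]
blue_pan 0.61 [203. 184. 111. 129.] [ 458. -290.   10.]
bur_stand 0.79 [229. 325.  40.  29.] [ 666. -264.   28.]
bur_stand 0.55 [385. 245. 222. 160.] [541. -39.  28.]
0.8332999999999995 [470.20751541  58.89651241 329.96647365] [1.79997771e+02 5.42247621e-02 8.99415440e+01]
dust_box 0.59 [249. 246. 218. 168.] [533. -28.  62.]
guard_bar 0.64 [236. 270. 195. 120.] [564. -47.  66.]
stay_knob 0.94 [287. 195. 150.  68.] [469.  20.  50.]
blue_pan 0.81 [ 92. 191.  86. 117.] [ 460. -288.   10.]
bur_stand 0.87 [123. 320.  42.  27.] [ 668. -258.   28.]
bur_stand 0.69 [287. 196. 144.  64.] [474.  19.  28.]
```

View pics/w1.png

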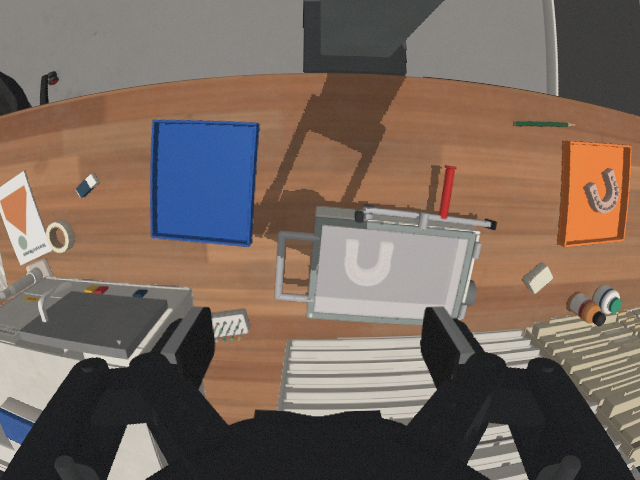

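View pics/w2.png

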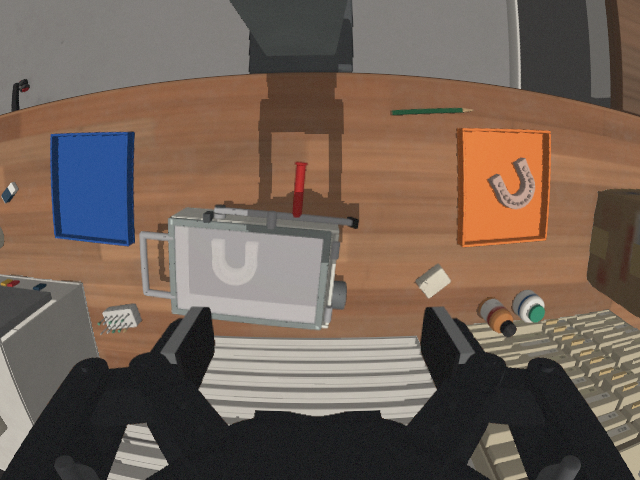

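```bash
python3 - <<'E'
import cv2
a=cv2.imread('pics/w1.png')[140:340,260:520]; b=cv2.imread('pics/w2.png')[140:340,120:380]
for n,x in(('a',a),('b',b)): cv2.imwrite(f'pics/z{n}.png',cv2.resize(x,None,fx=3,fy=3,interpolation=cv2.INTER_CUBIC))
E
```

```text
(no output)
```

View pics/za.png

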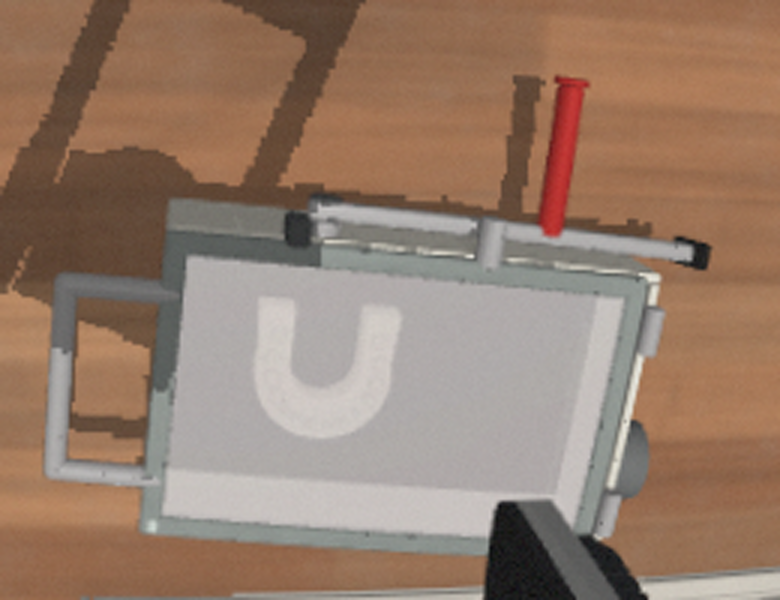

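View pics/zb.png

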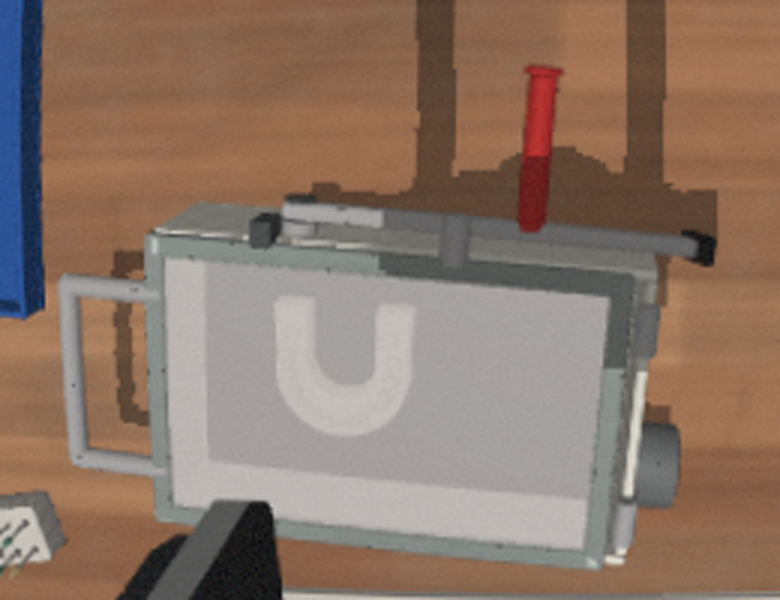

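```bash
python3 - <<'E'
from h import *
import json
P=[(np.array(j['p']),Rm(j['r'])) for j in (json.load(open(f'pics/w{i}.json')) for i in(1,2))]
off=[(260,140),(120,140)]
pts={'barN':((64,282),(70,284)),'barF':((52,472),(77,458)),'knobtip':((571,83),(543,72)),'knobbase':((551,228),(532,224)),
'padend':((708,252),(712,246)),'frFarLeft':((143,533),(157,520)),'frNearRight':((648,280),(636,272)),
'legL':((277,300),(294,300)),'legR':((383,311),(396,309)),'front':((321,437),(347,436)),'sideL':((256,360),(277,360)),'sideR':((398,345),(412,345))}
for n,uv in pts.items():
    rs=[ray('wrist',(u[0]/3+o[0],u[1]/3+o[1]),p) for u,o,p in zip(uv,off,P)]
    X,e=tri(rs); print(n,X.round(1),np.round(e,1))
E
```

```text
barN [ 515.8 -176.4   62.5] [0.1 0.1]
barF [ 599.6 -184.    67.5] [0.6 0.6]
knobtip [429.9  38.1  54.9] [0. 0.]
knobbase [493.2  32.9  55.5] [0. 0.]
padend [500.6 107.3  64.4] [0.1 0.1]
frFarLeft [ 627.1 -144.4   72.8] [0.3 0.3]
frNearRight [511.4  75.8  69.4] [1. 1.]
legL [537.1 -82.8  16. ] [0.1 0.1]
legR [541.3 -33.2  18.6] [0.3 0.3]
front [603.4 -60.4  22.4] [0.3 0.3]
sideL [565.  -92.3  21. ] [0.5 0.5]
sideR [557.2 -25.8  22.3] [0.1 0.1]
```

```bash
python3 - <<'E'
from h import *
import json
from scipy.optimize import least_squares
P=[(np.array(j['p']),Rm(j['r'])) for j in (json.load(open(f'pics/w{i}.json')) for i in(1,2))]
off=[(260,140),(120,140)]
pts=[((-42,-150,66),(64,282),(70,284)),((42,-150,66),(52,472),(77,458)),((69,-110,69.5),(143,533),(157,520)),((-80,130,50),(708,252),(712,246)),((-69,-110,69.5),None,(149,236))]
kn=[((571,83),(543,72)),((551,228),(532,224))]
def W(X,q): c,s=np.cos(q[2]),np.sin(q[2]); return np.array([q[0]+c*X[0]-s*X[1],q[1]+s*X[0]+c*X[1],X[2]])
def f(q,full=True):
    r=[]
    for X,*uv in pts:
        for i in(0,1):
            if uv[i]: r+=list((proj('wrist',W(X,q),P[i])-(uv[i][0]/3+off[i][0],uv[i][1]/3+off[i][1]))*(1. if X[0]!=-80 else .5))
    for uv,xb in zip(kn,(q[3],q[4])):
        for i in(0,1): r+=list(proj('wrist',W((xb,55,50),q),P[i])-(uv[i][0]/3+off[i][0],uv[i][1]/3+off[i][1]))
    return np.array(r)
s=least_squares(f,[570,-25,-.08,-150,-85],loss='soft_l1'); q=s.x
print(q.round(3),np.degrees(q[2])); print(f(q).round(1))
for n,X in(('bar',(0,-150,66)),('knob',(-126,55,50)),('hinge',(0,105,66)),('pivot',(-80,-45,50))): print(n,W(X,q).round(1))
# model: fit in plane from known heights
c,sn=np.cos(q[2]),np.sin(q[2])
z=6+25
for n,ua,ub in(('sideL',(256,360),(277,360)),('sideR',(398,345),(412,345)),('front',(321,437),(347,436)),('legL',(277,298),(294,298)),('legR',(383,308),(396,307))):
    for zz in (18,23): print(n,zz,[onz('wrist',(u[0]/3+o[0],u[1]/3+o[1]),zz,p)[:2].round(0) for u,o,p in zip((ua,ub),off,P)])
E
```

```text
[ 5.71458e+02 -2.96190e+01 -9.60000e-02 -1.47109e+02 -8.27910e+01] -5.491639642221683
[ 0.9  0.4 -0.2  0.3  0.9 -1.4  1.  -0.4 -0.9  0.3  0.2  0.7 -2.4  0.
 -0.6  0.1 -1.  -0.7 -0.5 -0.   1.1  0.  -1.3 -0.   0.4 -0.1]
bar [ 557.1 -178.9   66. ]
knob [451.3  37.2  50. ]
hinge [581.5  74.9  66. ]
pivot [487.5 -66.8  50. ]
sideL 18 [array([566., -92.]), array([567., -93.])]
sideL 23 [array([564., -93.]), array([565., -92.])]
sideR 18 [array([558., -25.]), array([559., -27.])]
sideR 23 [array([557., -26.]), array([557., -26.])]
front 18 [array([605., -60.]), array([606., -61.])]
front 23 [array([603., -60.]), array([603., -60.])]
legL 18 [array([535., -83.]), array([536., -82.])]
legL 23 [array([534., -84.]), array([534., -81.])]
legR 18 [array([540., -33.]), array([540., -33.])]
legR 23 [array([539., -34.]), array([539., -32.])]
```

```bash
cat >> h.py <<'E'
Q=(571.46,-29.62,-0.0958); YAW=90+np.degrees(Q[2])
def W(X): c,s=np.cos(Q[2]),np.sin(Q[2]); return np.array([Q[0]+c*X[0]-s*X[1],Q[1]+s*X[0]+c*X[1],X[2]])
OR=(180,0,YAW)
GO=18.7
def bar(th,dz=0,dx=0): return W((dx,105-255*np.cos(th),66+255*np.sin(th)-GO+dz))
def knob(ph,dz=0,dx=-134): return W((dx,-45+100*np.cos(ph),50+100*np.sin(ph)-15+dz))
E
python3 - <<'E'
from h import *
print(get_obs()['t'])
for n,p in [('pre',bar(0,90))]+[(f'th{t:.2f}',bar(t)) for t in np.linspace(0,1.94,9)]+[('up',bar(1.94,50)),('out',bar(1.94,50,-140)),('k0up',knob(0,80)),('k0',knob(0)),('k1',knob(.62))]:
    j=solve_ik(p,OR); print(n,p.round(0),None if j is None else np.round(j,0))
for uv in((218,290),(310,200),(265,245)): print(uv,onz('scene',uv,0).round(0))
E
```

```text
4.3333
pre [ 557. -179.  137.] [ -25.   11.  101.    0.   68. -109.]
th0.00 [ 557. -179.   47.] [ -25.   17.  104.    0.   59. -109.]
th0.24 [ 558. -172.  109.] [ -24.   12.  102.    0.   65. -108.]
th0.48 [ 560. -150.  166.] [ -22.    8.  100.    0.   71. -106.]
th0.73 [ 563. -115.  217.] [ -19.    5.   98.    0.   77. -103.]
th0.97 [568. -69. 258.] [-14.   3.  96.   0.  81. -98.]
th1.21 [573. -14. 286.] [ -8.   3.  94.   0.  84. -93.]
th1.46 [579.  46. 301.] [ -2.   3.  91.  -0.  85. -87.]
th1.70 [585. 107. 300.] [  4.   5.  90.  -0.  85. -81.]
th1.94 [590. 166. 285.] [  9.   8.  88.  -0.  84. -75.]
up [590. 166. 335.] [  9.   7.  84.  -0.  89. -75.]
out [451. 180. 335.] [ 13. -10. 100.  -0.  90. -71.]
k0up [443.  38. 115.] [ -4.  -5. 120.  -0.  65. -89.]
k0 [443.  38.  35.] [ -4.   2. 123.  -0.  55. -89.]
k1 [442.  19.  93.] [ -7.  -4. 121.  -0.  62. -91.]
(218, 290) [712. 210.   0.]
(310, 200) [ 715. -202.    0.]
(265, 245) [711.  30.   0.]
```

```bash
python3 - <<'E'
from h import *
goto(bar(0,90),OR); grip(34); move_l(bar(0,0),None,120)
o=get_obs();print(o['t'],o['tcp_pos'].round(1),o['wrist_force'].round(1))
im=get_image("wrist"); cv2.imwrite("pics/b1.png",im[:,:,::-1])
grip(0,70); o=get_obs(); print(o['t'],o['grip_width'],o['tcp_pos'].round(1),o['wrist_force'].round(1),o['moment'].round(2))
im=get_image("wrist"); cv2.imwrite("pics/b2.png",im[:,:,::-1])
E
```

```text
7.0 [ 557.9 -179.3   48.1] [-0.2  0.  -0. ]
7.475 0.26002692703083025 [ 557.2 -179.    47.5] [-0.3  0.5 -0.2] [-0.   -0.02 -0.02]
```

View pics/b2.png

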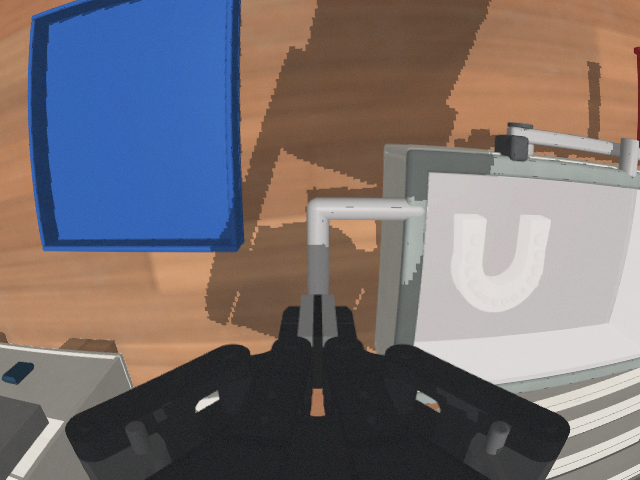

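View pics/b1.png

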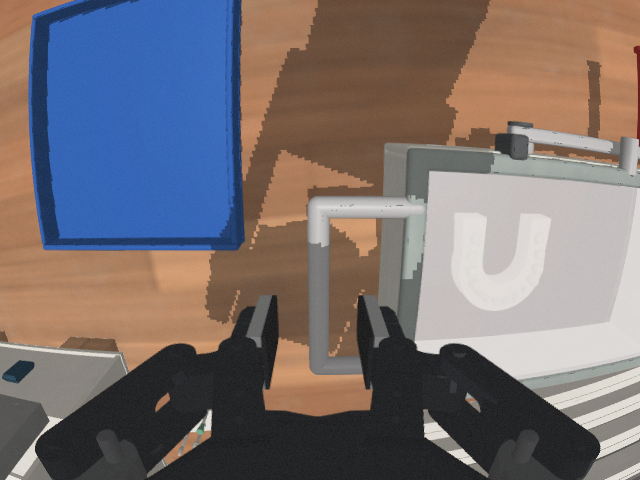

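```bash
python3 - <<'E'
from h import *
for n in("scene","side"):
    im=get_image(n)[:,:,::-1]; cv2.imwrite(f"pics/{n}_b.png",cv2.resize(im[150:290,260:460],None,fx=4,fy=4,interpolation=cv2.INTER_CUBIC))
o=get_obs();print(o['t'],o['grip_width'],o['tcp_pos'])
E
```

```text
7.625 -0.1461354190741975 [ 557.06410098 -178.9057909    47.28322947]
```

View pics/scene_b.png

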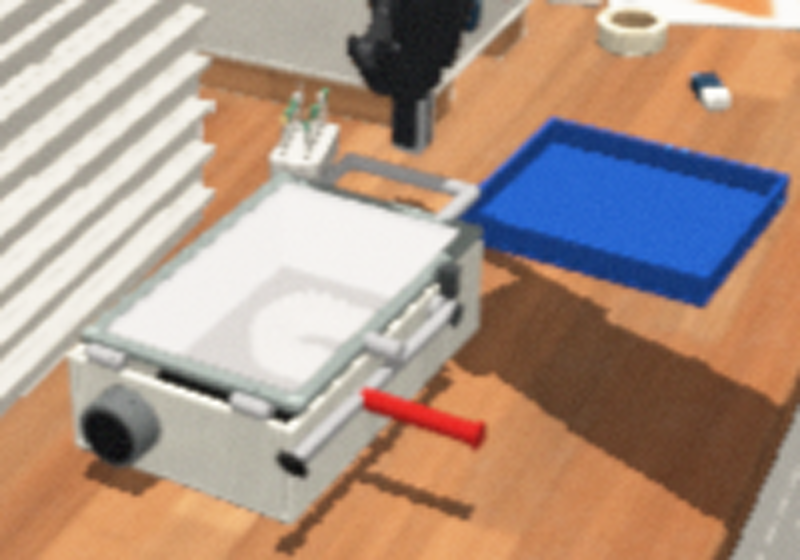

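```bash
python3 - <<'E'
from h import *
p,R=pose()
for n in("scene","side"):
    print(n,proj(n,p),proj(n,p+[0,0,20]),proj(n,p+[0,0,40]),proj(n,W((0,-150,66))),proj(n,W((-42,-150,66))),proj(n,W((-126,55,50))))
print('wrist tcp',proj('wrist',p,(p,R)), R.round(2))
c=get_calibration('wrist'); print(np.array(c['mount']).round(3))
E
```

```text
scene [361.70411981 200.45436124] [361.92185589 193.28496922] [362.14377635 185.97779816] [361.89377488 193.74046961] [377.35046839 197.91105763] [368.96091144 256.84399883]
side [362.56163937 199.09066153] [362.89487887 192.68457141] [363.23462527 186.15339484] [362.86127843 193.08939836] [376.84394698 198.29138643] [361.96281857 258.46520094]
wrist tcp [319.62965972 281.52926443] [[ 0.1  1.  -0. ]
 [ 1.  -0.1  0. ]
 [ 0.  -0.  -1. ]]
[[ 1.00000e+00 -1.00000e-03  1.00000e-03 -1.48600e+00]
 [ 0.00000e+00  9.57000e-01  2.90000e-01 -7.42450e+01]
 [-1.00000e-03 -2.90000e-01  9.57000e-01 -1.80131e+02]
 [ 0.00000e+00  0.00000e+00  0.00000e+00  1.00000e+00]]
```

View pics/side_b.png

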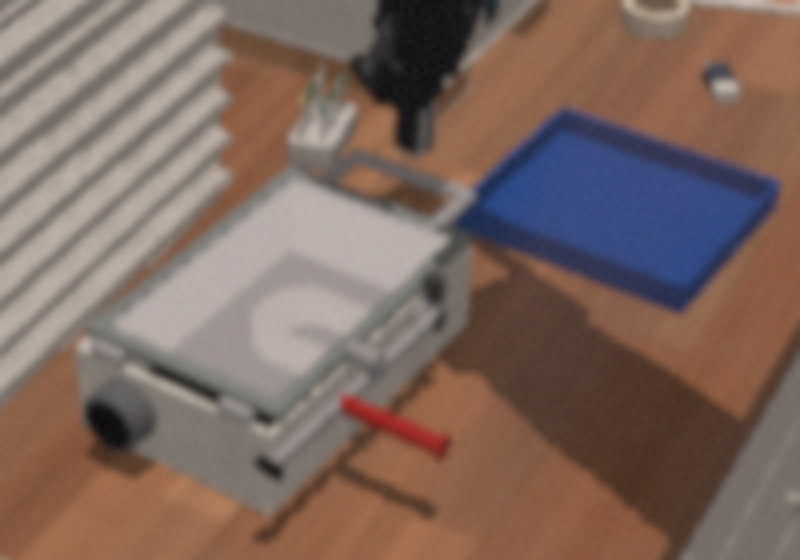

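```bash
python3 - <<'E'
from h import *
p,R=pose()
for dz in(0,-20,-40,-60):
    print(dz,[proj('wrist',p+R@np.array([x,y,dz]),(p,R)).round(0) for x in(0,) for y in(-11,0,11)])
E
python3 - <<'E'
import cv2
a=cv2.imread('pics/b2.png')[170:410,200:440]; cv2.imwrite('pics/zb2.png',cv2.resize(a,None,fx=2.5,fy=2.5,interpolation=cv2.INTER_CUBIC))
E
```

```text
0 [array([320., 262.]), array([320., 282.]), array([320., 301.])]
-20 [array([320., 276.]), array([320., 298.]), array([320., 318.])]
-40 [array([320., 294.]), array([320., 317.]), array([320., 339.])]
-60 [array([321., 316.]), array([321., 342.]), array([321., 366.])]
```

View pics/zb2.png

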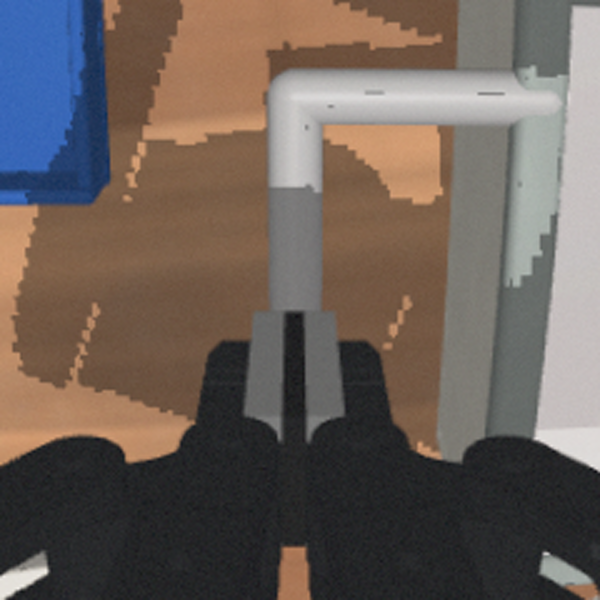

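```bash
python3 - <<'E'
from h import *
grip(34)
for dz in(-13,-26,-38):
    move_l(bar(0,dz),None,60); o=get_obs(); print(o['t'],o['tcp_pos'].round(1),o['wrist_force'].round(1),o['grip_width'].round(1))
    if np.abs(o['wrist_force']).max()>8: break
else:
    grip(0,70); o=get_obs(); print(o['t'],o['grip_width'],o['tcp_pos'].round(1),o['wrist_force'].round(1))
im=get_image("wrist"); cv2.imwrite("pics/b3.png",im[:,:,::-1])
E
```

```text
Traceback (most recent call last):
AttributeError: 'float' object has no attribute 'round'
```

```bash
python3 - <<'E'
from h import *
for dz in(-26,-38):
    move_l(bar(0,dz),None,60); o=get_obs(); print(o['t'],o['tcp_pos'].round(1),o['wrist_force'].round(1),o['grip_width'])
    if np.abs(o['wrist_force']).max()>8: break
else:
    grip(0,70); o=get_obs(); print(o['t'],o['grip_width'],o['tcp_pos'].round(1),o['wrist_force'].round(1))
im=get_image("wrist"); cv2.imwrite("pics/b3.png",im[:,:,::-1])
E
```

```text
8.7833 [ 556.4 -178.6   20.5] [0.9 1.  0.1] 33.973358128506966
9.1333 [ 556.5 -178.6    8.5] [-0.2 -0.4 -0.6] 33.72506194797536
9.4917 7.724835308089779 [ 557.3 -178.7    9.5] [0.7 1.6 0.3]
```

View pics/b3.png

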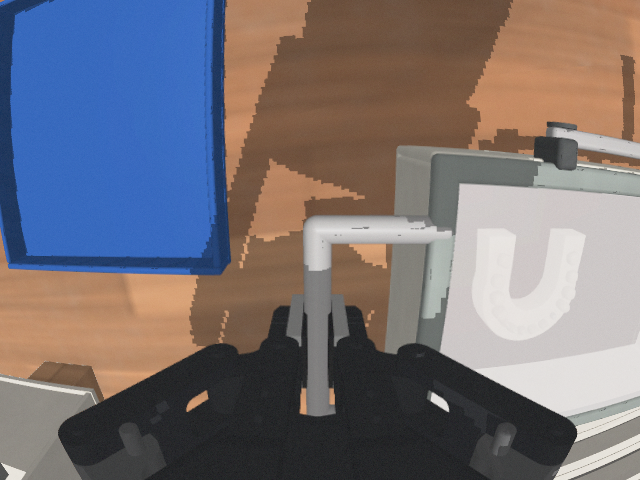

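```bash
sed -i 's/^GO=18.7/GO=18.7+38/; s/sin(ph)-15+dz/sin(ph)-15-38+dz/' h.py; cat > open1.py <<'E'
from h import *
import sys
a,b,n=map(float,sys.argv[1:4])
for th in np.linspace(a,b,int(n)+1)[1:]:
    move_l(bar(th),None,95); o=get_obs()
    print(round(th,2),round(o['t'],2),(o['tcp_pos']-bar(th)).round(1),o['wrist_force'].round(1),round(o['grip_width'],1))
    if np.linalg.norm(o['wrist_force'])>45 or o['grip_width']<4: print('STOP');break
E
python3 open1.py 0 0.45 3; python3 - <<'E'
from h import *
im=get_image("wrist"); cv2.imwrite("pics/b4.png",im[:,:,::-1])
im=get_image("scene"); cv2.imwrite("pics/b4s.png",cv2.resize(im[100:290,240:460,::-1],None,fx=3,fy=3))
E
```

```text
0.15 10.09 [0.1 0.  0.4] [ 0.4  0.7 -0.8] 7.6
0.3 10.64 [ 0.  -0.5  0.2] [ 1.1 -1.3 -2.2] 7.4
0.45 11.19 [-0.1 -1.   0.5] [-0.4 -5.5  1.1] 7.5
```

View pics/b4s.png

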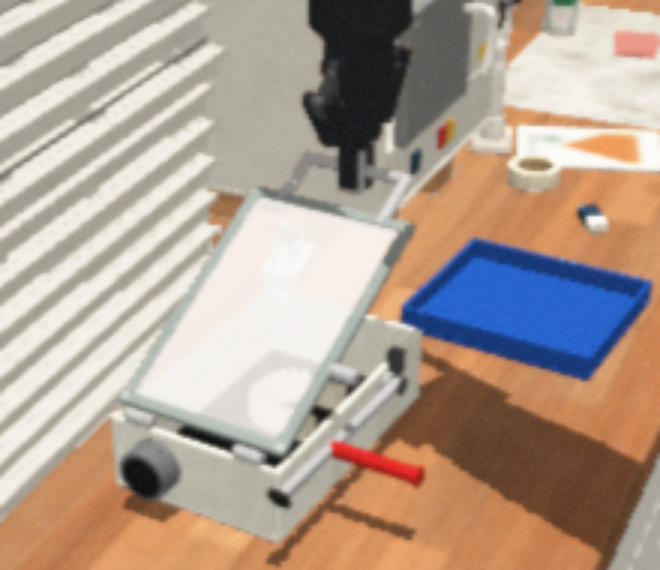

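View pics/b4.png

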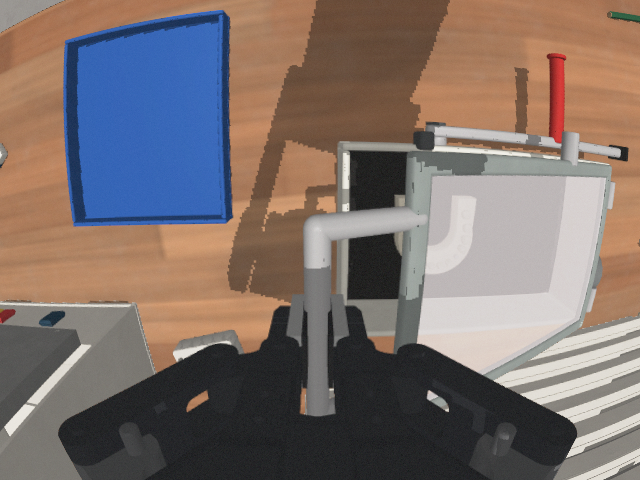

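```bash
python3 open1.py 0.45 1.93 10; python3 - <<'E'
from h import *
im=get_image("wrist"); cv2.imwrite("pics/b5.png",im[:,:,::-1])
im=get_image("scene"); cv2.imwrite("pics/b5s.png",cv2.resize(im[60:290,240:460,::-1],None,fx=2.5,fy=2.5))
E
```

```text
0.6 11.84 [-0.1 -1.7  0.9] [-1.8 -6.6  2.3] 7.3
0.75 12.39 [-0.2 -2.4  1.5] [-2.  -7.2  3. ] 7.2
0.89 12.94 [-0.3 -3.   2.4] [-3.6 -8.1  7.3] 7.5
1.04 13.49 [-0.4 -3.3  3.5] [-6.3 -8.8 10.2] 7.5
1.19 14.04 [-0.3 -3.2  4.7] [-6.9 -7.8 13.5] 7.4
1.34 14.59 [-0.3 -2.5  6. ] [-8.1 -6.8 17.1] 7.1
1.49 15.14 [0.2 0.4 6.3] [-7.4 -1.1 17.4] 7.6
1.63 15.69 [0.1 0.8 6.3] [-5.9 -1.4 17.2] 7.8
1.78 16.24 [-0.3  2.3  5. ] [-5.3  1.5 14.6] 7.0
1.93 16.79 [0.1 3.  3.6] [-2.1  1.5  9.7] 7.3
```

View pics/b5s.png

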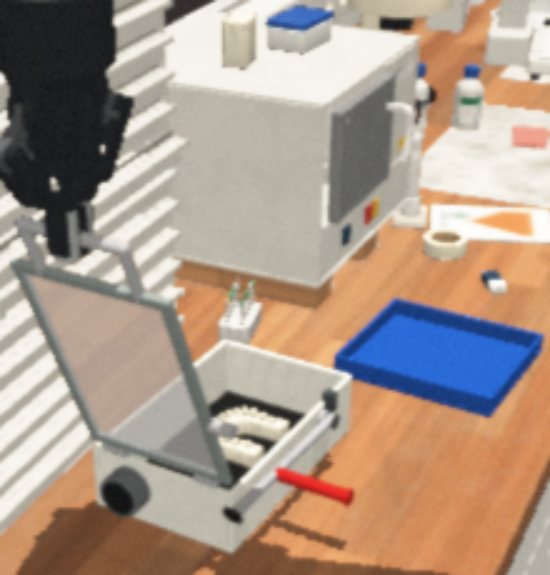

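View pics/b5.png

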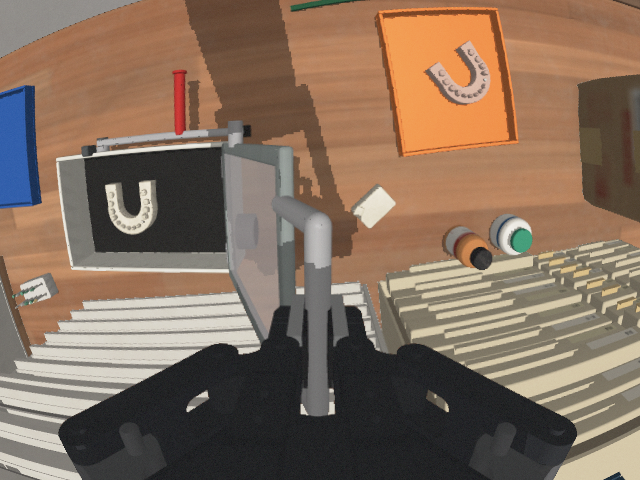

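```bash
python3 - <<'E'
from h import *
t0=get_obs()['t']
def L(n): o=get_obs(); print(n,round(o['t']-t0,2),o['tcp_pos'].round(1),o['wrist_force'].round(1),round(o['grip_width'],1))
grip(45); L('rel')
move_l(bar(1.93,55),None,250); L('up')
move_l(bar(1.93,55,-145),None,350)
move_l(knob(0,85),None,350); L('over')
grip(36); move_l(knob(0),None,150); L('down')
im=get_image("wrist"); cv2.imwrite("pics/k1.png",im[:,:,::-1])
grip(0,50); L('grip')
if get_obs()['grip_width']>6:
    for ph in(.15,.3,.45,.56,.625): move_l(knob(ph),None,80); L(ph)
im=get_image("wrist"); cv2.imwrite("pics/k2.png",im[:,:,::-1])
im=get_image("scene"); cv2.imwrite("pics/k2s.png",cv2.resize(im[60:290,240:460,::-1],None,fx=2.5,fy=2.5))
L('end')
E
```

```text
rel 0.45 [589.6 164.2 247.3] [ 0.3 -0.3 -0.5] 45.1
up 0.82 [591.3 164.3 305.4] [ 0.2 -0.3 -0.3] 44.9
over 2.28 [444.8  37.9  82.8] [0.3 0.7 0.7] 44.6
down 3.26 [444.1  38.   -2.4] [0.6 0.5 1.2] 36.0
grip 3.66 [444.6  37.7  -2.1] [ 1.3 -1.   1. ] 10.2
0.15 3.99 [444.3  36.4  12.6] [ 2.2 -2.8  1.2] 10.5
0.3 4.32 [444.   33.2  26.9] [ 3.1 -3.   0.3] 10.1
0.45 4.66 [443.5  28.2  40.6] [ 4.9 -1.2 -0.4] 10.2
0.56 4.94 [443.   23.3  50.2] [ 5.4 -0.   1.2] 10.2
0.625 5.19 [442.8  20.3  55.4] [6.5 2.4 0.4] 10.2
end 5.29 [442.7  20.3  55.4] [ 5.9  2.3 -0.7] 10.1
```

View pics/k2s.png

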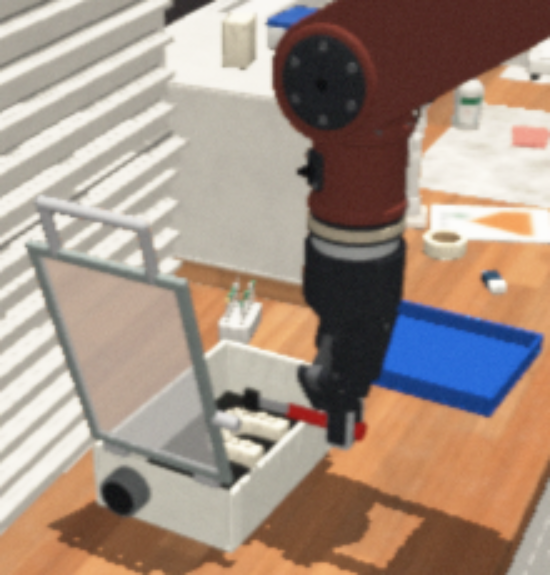

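View pics/k2.png

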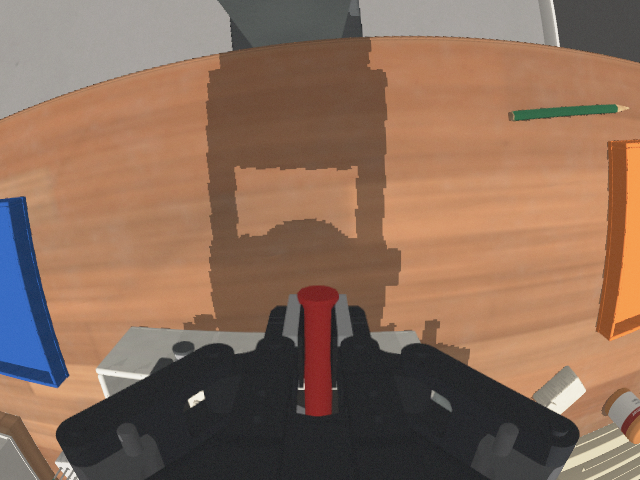

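```bash
python3 - <<'E'
from h import *
def L(n): o=get_obs(); print(n,round(o['t'],2),o['tcp_pos'].round(1),o['wrist_force'].round(1),round(o['grip_width'],1)); return o
for ph in(.65,.68,.71):
    move_l(knob(ph),None,60); o=L(ph)
    if np.linalg.norm(o['wrist_force'])>15: break
grip(36); L('open')
move_l(get_obs()['tcp_pos']+[0,0,70],None,200)
p=get_obs()['tcp_pos']; move_l(p+[-40,-60,60],None,200)
for n in("scene","wrist"):
    im=get_image(n)[:,:,::-1]; cv2.imwrite(f"pics/k3{n}.png",im if n=='wrist' else cv2.resize(im[60:290,240:460],None,fx=2.5,fy=2.5))
L('end')
E
```

```text
0.65 22.43 [442.7  20.2  55.7] [ 12.3   6.5 -11.8] 10.0
open 22.8 [440.   17.9  56.8] [-0.1  0.3  0.1] 36.0
end 24.02 [399.1 -41.3 184.9] [ 0.8  0.6 -0.6] 36.2
```

View pics/k3scene.png

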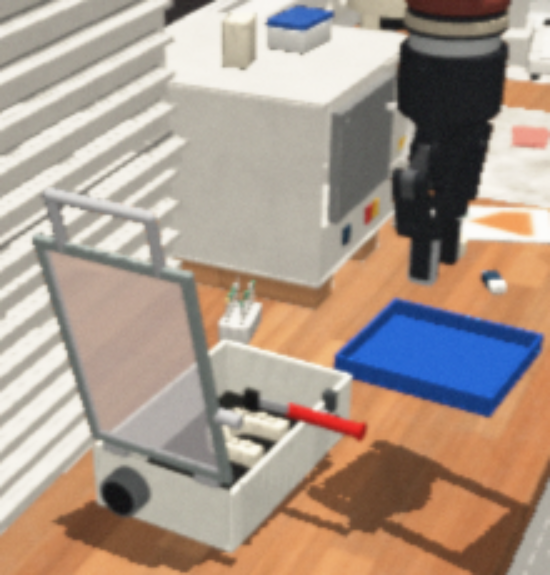

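View pics/k3wrist.png

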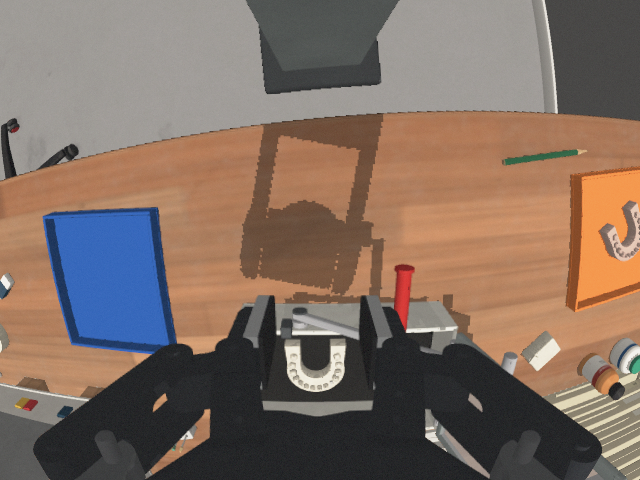

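```bash
python3 - <<'E'
from h import *
import json
grip(85)
for i,p in enumerate([(480,-120,260),(480,-20,260)]):
    goto(p,OR); wait(.1); o=get_obs(); im=get_image("wrist"); cv2.imwrite(f"pics/m{i+1}.png",im[:,:,::-1])
    json.dump({'p':list(map(float,o['tcp_pos'])),'r':list(map(float,o['ee_rot']))},open(f"pics/m{i+1}.json","w"))
    ps=(o['tcp_pos'],Rm(o['ee_rot']))
    for n,z in(("white_model",18),("blue_pan",10)):
        for d in regions_of(n,"wrist")[:1]:
            e=d['extent'];print(n,round(d['score'],2),np.round(e),onz("wrist",e[:2],z,ps).round(1))
            np.save(f'pics/m{i+1}_{n}.npy',d['region'])
    print(o['t'],o['tcp_pos'].round(1),proj('wrist',(569,-59,20),ps))
    u,v=proj('wrist',(569,-59,20),ps).astype(int); cv2.imwrite(f"pics/mz{i+1}.png",cv2.resize(im[max(v-70,0):v+70,u-90:u+90,::-1],None,fx=4,fy=4,interpolation=cv2.INTER_CUBIC))
E
```

```text
white_model 0.94 [374. 272.  52.  58.] [570.4 -58.5  18. ]
blue_pan 0.75 [175. 197. 127. 144.] [ 454.4 -291.4   10. ]
25.25 [ 478.3 -118.8  258.2] [373.91044235 271.53064673]
white_model 0.64 [293. 277.  52.  54.] [569.8 -59.8  18. ]
blue_pan 0.61 [112. 204. 114. 140.] [ 453.6 -287.8   10. ]
25.9833 [479.8 -20.2 259.9] [293.40804162 276.65957197]
```

View pics/mz1.png

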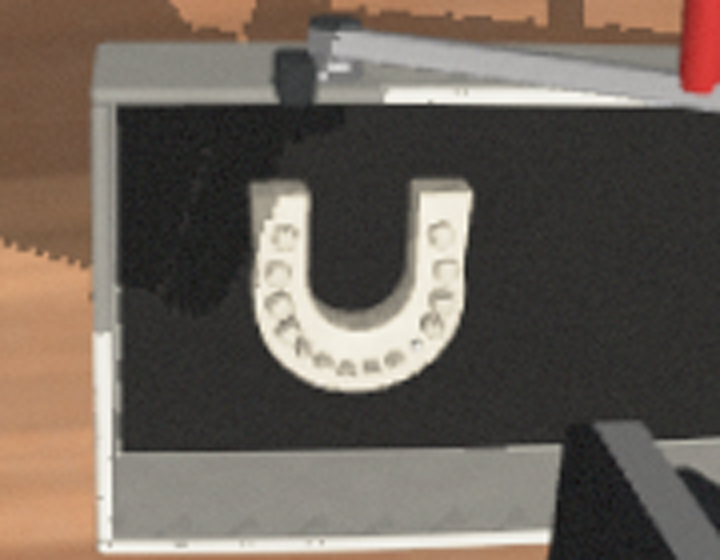

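View pics/mz2.png

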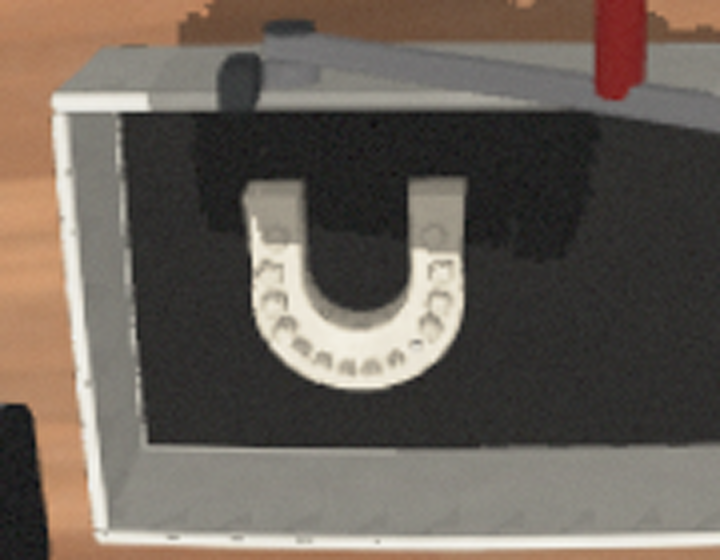

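View pics/m1.png

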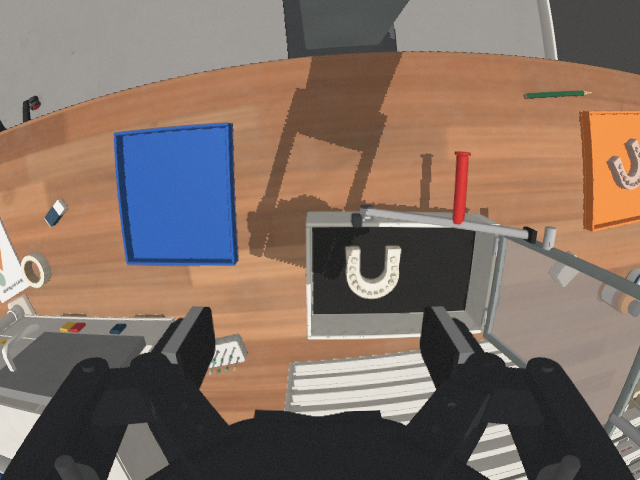

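```bash
python3 - <<'E'
from h import *
import json
P=[(np.array(j['p']),Rm(j['r'])) for j in (json.load(open(f'pics/m{i}.json')) for i in(1,2))]
off=[(283,201),(203,206)]
pts={'Lleg':((250,192),(243,192)),'Rleg':((472,192),(466,190)),'Lm':((254,280),(251,280)),'Rm':((464,280),(464,280)),'front':((353,392),(360,390))}
for n,uv in pts.items():
    r=[ray('wrist',(a[0]/4+o[0],a[1]/4+o[1]),p) for a,o,p in zip(uv,off,P)]
    X,e=tri(r); print(n,X.round(1),np.round(e,1),[(o+d*(23-o[2])/d[2])[:2].round(1) for o,d in r])
# bottoms of leg ends & pan corners
for n,uv,z in(('pan nl',(115,131),22),('pan nr',(232,123),22),('pan fr',(237,263),22),('pan fl',(127,265),22)): print(n,onz('wrist',uv,z,P[0])[:2].round(1))
print(get_obs()['t'])
E
```

```text
Lleg [537.4 -91.4  18.7] [0.1 0.1] [array([536.1, -91.6]), array([535.9, -90.6])]
Rleg [543.1 -24.7  20. ] [0.5 0.5] [array([542.6, -25.3]), array([541.5, -24.6])]
Lm [564.3 -92.3  21.9] [0.1 0.1] [array([563.8, -92.4]), array([563.9, -92.1])]
Rm [571.2 -27.9  20.4] [0.3 0.3] [array([570.4, -28.5]), array([569.9, -27.8])]
front [605.3 -63.9  19.9] [0.2 0.2] [array([604. , -64.2]), array([603.5, -63.5])]
pan nl [ 360.2 -355.7]
pan nr [ 377.3 -205.6]
pan fr [ 541.6 -222.6]
pan fl [ 531.5 -374.1]
26.1333
```

```bash
python3 - <<'E'
from h import *
G=np.array([562.8,-60.2])
for z in(80,-34): print(solve_ik((*G,z),OR) is not None)
for z in(90,-36): print(solve_ik((444,-289,z),OR) is not None)
goto((*G,80),OR)
def bars():
    im=get_image("scene"); r=regions_of("guard_bar","scene")
    return im,r
prev=None
while get_obs()['t']<38.5:
    im=get_image("scene"); g=cv2.cvtColor(im,cv2.COLOR_RGB2GRAY)[100:260,240:330].astype(float)
    if prev is not None: print(round(get_obs()['t'],2),np.abs(cv2.GaussianBlur(g-prev,(5,5),0)).mean().round(2), np.abs(cv2.GaussianBlur(g-prev,(5,5),0)).max().round(1))
    prev=g; wait(1.2)
o=get_obs();print(o['t'],o['tcp_pos'],o['wrist_force'])
cv2.imwrite("pics/g1.png",cv2.resize(im[60:290,240:460,::-1],None,fx=2.5,fy=2.5))
im=get_image("wrist");cv2.imwrite("pics/g1w.png",im[:,:,::-1])
E
```

```text
True
True
True
True
28.26 5.37 95.9
29.51 5.48 97.2
30.76 5.35 90.7
32.01 5.64 105.0
33.26 4.52 84.5
34.51 0.44 3.1
35.76 0.44 2.6
37.01 0.43 3.0
38.26 0.43 2.5
39.4583 [562.78997526 -60.20425571  79.97492262] [-0.1553005  -0.97612118  0.71484983]
```

View pics/g1.png

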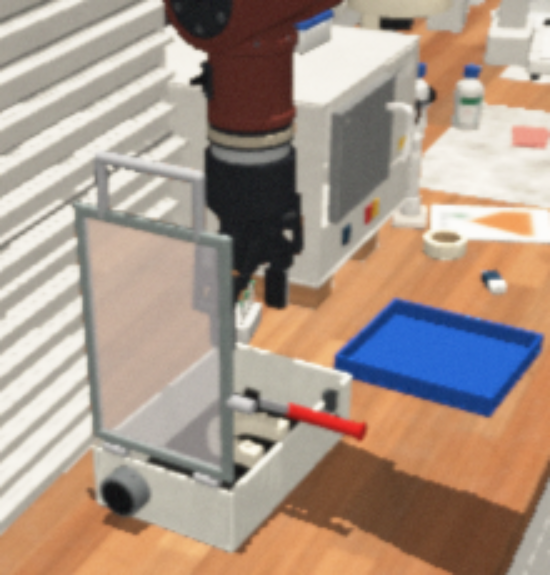

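View pics/g1w.png

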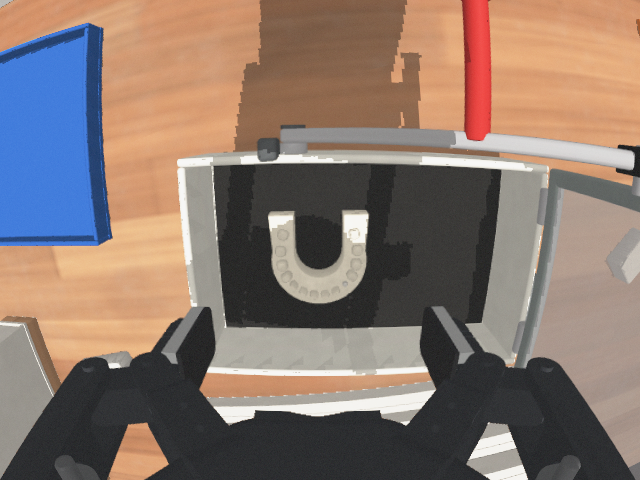

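```bash
python3 - <<'E'
from h import *
G=np.array([562.8,-60.2])
def L(n): o=get_obs(); print(n,round(o['t'],2),o['tcp_pos'].round(1),o['wrist_force'].round(1),round(o['grip_width'],1)); return o
move_l((*G,-12),None,120); L('a')
for z in(-22,-29,-34):
    move_l((*G,z),None,50); o=L(z)
    if np.abs(o['wrist_force']).max()>6: break
im=get_image("wrist");cv2.imwrite("pics/c1.png",im[:,:,::-1])
im=get_image("scene");cv2.imwrite("pics/c1s.png",cv2.resize(im[130:290,260:460,::-1],None,fx=4,fy=4,interpolation=cv2.INTER_CUBIC))
E
```

```text
a 40.42 [563.6 -60.4 -11.3] [-0.4  1.   0.2] 84.9
-22 40.77 [562.4 -60.1 -22.3] [ 0.4 -0.1  0.2] 85.4
-29 41.07 [562.2 -60.1 -29.6] [ 0.1  0.2 -0.5] 84.9
-34 41.32 [562.3 -60.1 -34.5] [-0.7  0.4  1.2] 84.9
```

View pics/c1.png

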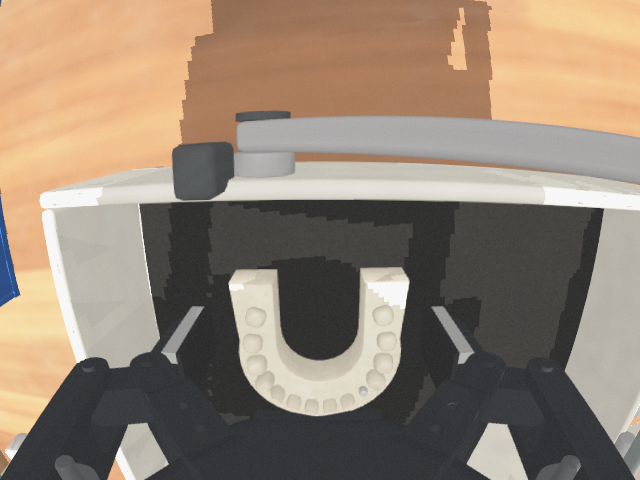

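View pics/c1s.png

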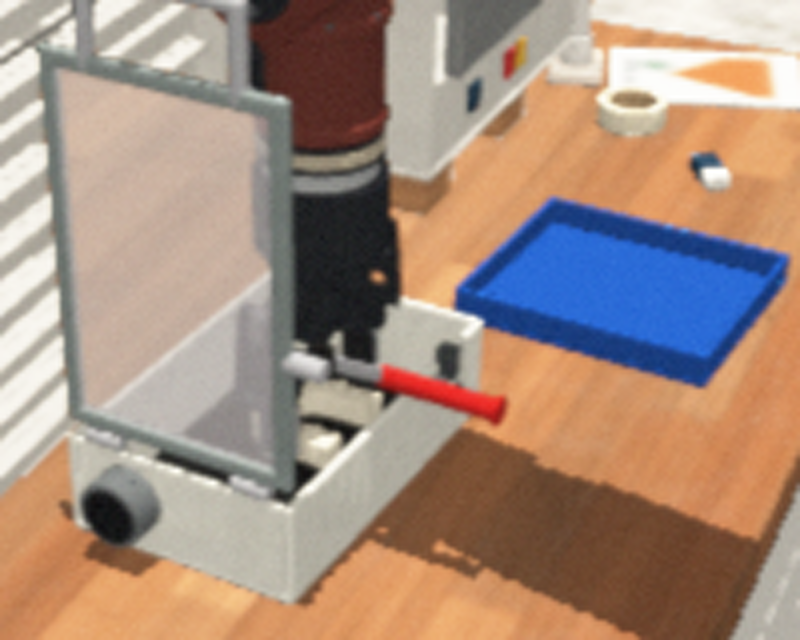

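```bash
python3 - <<'E'
from h import *
G=np.array([562.8,-60.2])
def L(n): o=get_obs(); print(n,round(o['t'],2),o['tcp_pos'].round(1),o['wrist_force'].round(1),round(o['grip_width'],1)); return o
grip(55,40); o=L('grip')
if 58<o['grip_width']<72:
    move_l((*G,-24),None,40); L('lift10')
    im=get_image("wrist");cv2.imwrite("pics/c2.png",im[:,:,::-1])
    p=get_obs()
E
```

```text
grip 41.75 [563.4 -60.2 -33.4] [-0.7  0.8  2.5] 63.3
lift10 42.15 [562.9 -60.3 -23.8] [ 0.7  0.6 -1.8] 63.4
```

View pics/c2.png

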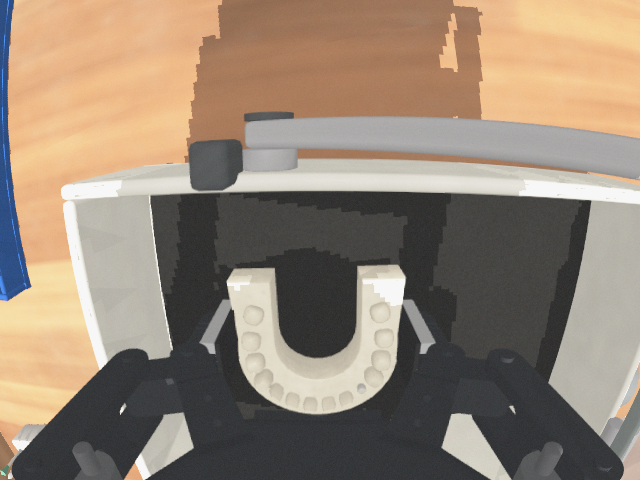

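```bash
python3 - <<'E'
from h import *
G=np.array([562.8,-60.2]); T=np.array([444.,-289.])
def L(n): o=get_obs(); print(n,round(o['t'],2),o['tcp_pos'].round(1),o['wrist_force'].round(1),round(o['grip_width'],1)); return o
move_l((*G,85),None,120); L('up')
move_l((*T,85),None,150); L('over')
move_l((*T,-15),None,100); L('low')
im=get_image("wrist");cv2.imwrite("pics/d1.png",im[:,:,::-1])
im=get_image("scene");cv2.imwrite("pics/d1s.png",cv2.resize(im[130:290,260:460,::-1],None,fx=4,fy=4,interpolation=cv2.INTER_CUBIC))
E
```

```text
up 43.26 [561.8 -60.   84. ] [-0.3 -0.3 -1.7] 63.0
over 45.12 [ 444.3 -288.4   85. ] [-0.3  0.8 -0.6] 63.4
low 46.27 [ 444.7 -289.6  -14.2] [-1.  -0.2 -0.9] 63.2
```

View pics/d1.png

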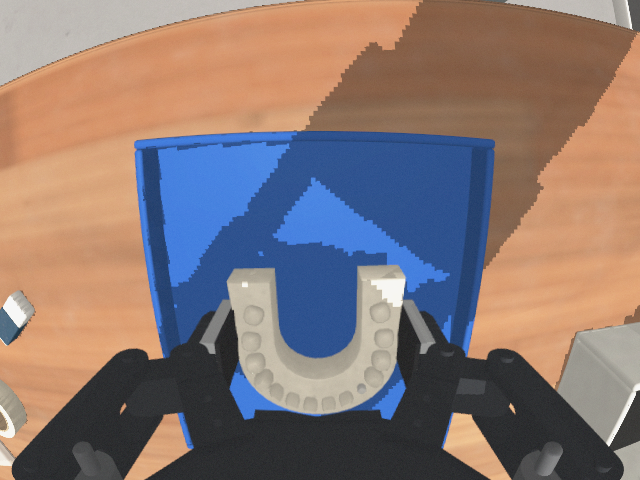

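View pics/d1s.png

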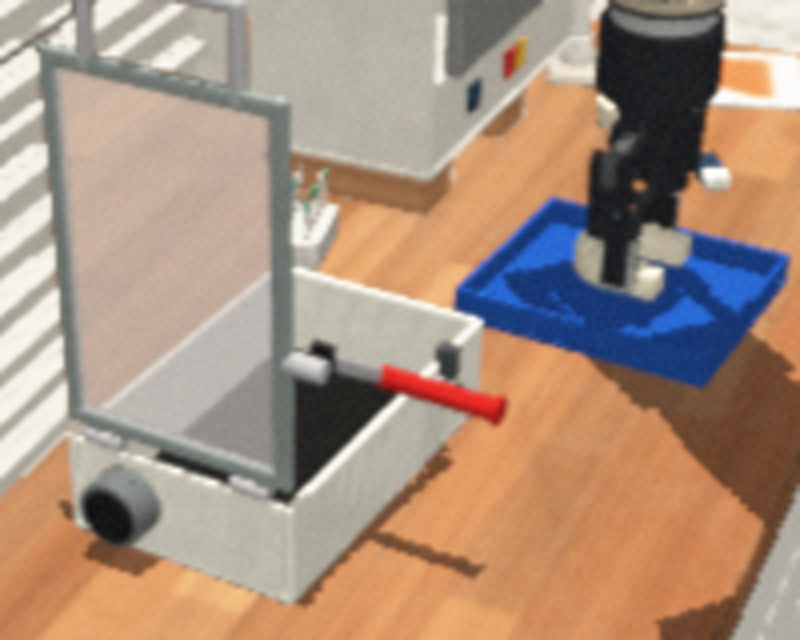

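```bash
python3 - <<'E'
from h import *
T=np.array([444.,-289.])
def L(n): o=get_obs(); print(n,round(o['t'],2),o['tcp_pos'].round(1),o['wrist_force'].round(1),round(o['grip_width'],1)); return o
move_l((*T,-30),None,50); o=L('-30')
for z in(-32,-33.5,-35,-36,-37,-38,-39,-40):
    move_l((*T,z),None,20); o=L(z)
    if o['wrist_force'][2]>3.5 : break
grip(78); L('open')
move_l((*T,20),None,80); move_l((*T,100),None,200); goto((400,-150,230),OR); wait(.3); L('away')
for n in("scene","wrist"):
    im=get_image(n)[:,:,::-1]; cv2.imwrite(f"pics/e_{n}.png",im if n=='wrist' else cv2.resize(im[60:290,240:460],None,fx=2.5,fy=2.5))
p=pose()
for n,z in(('white_model',17),('blue_pan',10)):
    for d in spot_in(n,'wrist')[:2]: e=d['extent']; print(n,round(d['score'],2),np.round(e),onz('wrist',e[:2],z,p).round(1))
E
```

```text
-30 46.83 [ 443.4 -288.5  -30.7] [ 0.8  0.6 -1.8] 62.8
-32 47.08 [ 444. -289.  -32.] [ 0.3  0.9 -0.1] 63.2
-33.5 47.33 [ 443.9 -288.9  -33.5] [-0.4  0.  -1.8] 63.1
-35 47.58 [ 443.9 -288.9  -35.1] [-0.3 -0.4 -1.2] 63.3
-36 47.83 [ 444.1 -289.   -35.4] [-1.9  3.   4.8] 62.8
open 48.12 [ 444.  -289.1  -36.1] [-0.9  0.1 -0.2] 78.2
away 50.62 [ 399.7 -150.4  228.8] [-0.2 -0.7 -0.1] 77.7
white_model 0.91 [200. 264.  57.  59.] [ 452.4 -292.3   17. ]
blue_pan 0.81 [201. 263. 136. 151.] [ 454.1 -294.3   10. ]
blue_pan 0.16 [488. 349. 303. 226.] [616.4  64.1  10. ]
```

View pics/e_wrist.png

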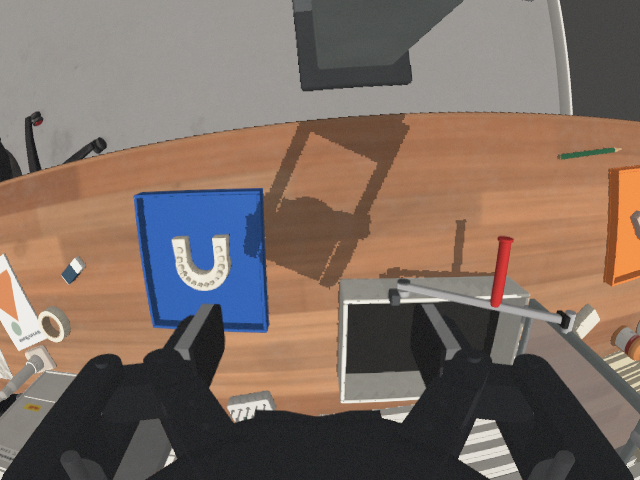

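View pics/e_scene.png

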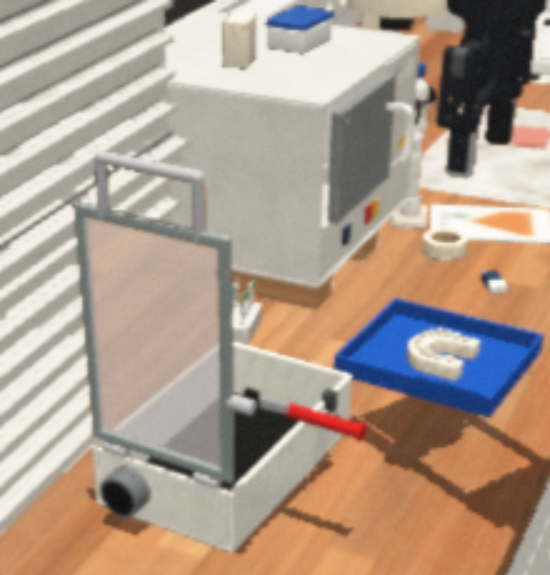

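The model lies flat with its teeth up in the middle of the blue pan. The guard is propped on the stay, and the robot is clear of everything. I'm handing the job in now.

```bash
python3 - <<'E'
from h import *
print(get_obs()['t']); print(sign_off())
E
```

```text
50.825
the job is handed in; nothing more can be done
None
```

I propped the guard open on the stay, moved the white model to the blue pan, and signed off at 50.8 s. `sign_off` gives no verdict, so what follows rests on my own last checks.

- **Guard and stay:** I swung the guard by its bar to about 1.93 rad and let go. I then lifted the stay by its red knob until the force rose at its stop. The guard sank onto the stay, and the scene pictures show no movement there from about 34 s on. I took the model only after that. The last picture still shows the guard upright on the raised stay.
- **Model:** I gripped it across its sides and lowered it until contact (about 5 N) before letting go. The last wrist picture shows it in the pan with its teeth up, and it looks flat. Its detected centre is about 2 mm in x and y from the pan's.
- **Other objects:** The gripper stayed clear of the bur stand and the wax block, and they look unmoved in the pictures. I did not measure their positions again at the end.

**What disagreed:** The real fingertips stood about 38 mm short of the reported TCP. My first try at gripping the bar closed on air above it. The wrist and scene pictures both showed the offset, so I corrected for it, and every later grip worked. The gripper also read about 2 to 3 mm narrower than the true width of whatever it held.

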